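Latch the gap fixture and feel the gap with a taper gauge

ROBOT

A 6-joint arm with a two-finger parallel gripper is mounted at the origin on a cart in front of the work surface, level with it; the furniture and walls round the work are solid. World frame = base frame: x ahead of the robot, y to its left, z up, the work surface at z = 0. Lengths are in m, angles in rad, forces in N, time in s.
With the tool pointing down it reaches from about 0.15 to 0.775 m from the base axis. Payload 6.1 kg.
Tool frame: the origin (TCP) lies midway between the tips of the shut fingers; the grasp point (between the pads) lies 19 mm behind it; z points along the fingers, x is the direction in which the jaws open and shut, and the axes are right-handed (so a half turn about z gives the same grasp; the last joint's range is limited). The gripper opens to 85 mm and grips with 20 to 120 N. Pads are 22 mm wide; open, the fingers measure 114 mm over their backs; the gripper's body (76 mm by 85 mm) begins 54 mm behind the grasp point. The pads swing forward as they close: fully open they stand 13 mm farther back than shut.
Start: joints at [1.188, 0.126, -0.04, 1.405, 0, 1.571], TCP at [0.196, 0.487, 0.231] pointing down, gripper open.
Joint ranges: [-2.72, 2.72], [-0.95, 1.95], [-1.27, 1.35], [-1.78, 2.02], [-1.46, 1.47], [-3.14, 3.14]. Speed limits (rad/s): [2.39, 2.39, 3.01, 3.14, 3.14, 3.14].

INTERFACE

Orientations are given as a rotation vector (axis times angle).
In Python, from plant import robot, vision gives the robot as it stands.
- The arm moves only by the tool step_arm, never from a script. Its argument "plan" is a list that holds one entry, the list of rows, each a list of 5 numbers: the shift along the world's x, y, z in units of 40 mm (1.0 is 40 mm), then the turn about the world's z in units of 5 degrees (1.0 is 5 degrees), then the finger opening in mm, from 0 to 85.4. In form: [[[x, y, z, roll, grip], ...]]. A call has 1 to 10 rows; each row is the pose to reach, as a shift and turn from the pose commanded when the call began; what a row does not reach only later rows make up. A row lasts 1/8 s, in which the tool goes at most 62.5 mm and 10.7 degrees, less where a joint would pass 70% of its speed; a pose out of reach is approached as far as the arm can. A call with a gripper value outside its range is refused whole. The fingers move at their own pace and stop on an object; the grip force is fixed at half the most. Time passes only in rows, so rows that repeat a pose let the fingers close. It gives the time, the measured TCP pose, the force and the opening at its end, in the units of the state.
- robot.state(): the state, without advancing time (a new reading comes with each control period).
- vision.snapshot(name): name is "scene" or "top" or "wrist"; returns a dict with "image" (384x512x3 uint8, red, green, blue), "depth" (384x512 float32, m along the optical axis (not along the pixel's ray), 0 where there is no reading), "camera_matrix" (3x3 intrinsics, pixels), "pose" (4x4, takes a point from camera to world coordinates). Camera axes: x right, y down, z forward; pixel columns grow to the right and rows downward; lengths in m; the calibration is good to about 2 mm. The wrist camera is an equidistant fisheye: a pixel r from the principal point sees the ray r / f radians off the axis. A picture is of the moment at which its call begins.
- robot.hand_in(): hands the job in, once; it reports no verdict.
The state is a dict: "t": time; "q": joint angles; "joint_velocities": joint speeds; "joint_torque": joint torques, N m; "tcp_pos": TCP position; "tcp_rot": TCP orientation; "ft_force": force on the tool from outside, world axes, zero at the start; "moment": the same for the moment, N m; "grip_width": finger opening in m.
Only numpy, scipy, OpenCV 4.12 (cv2) and the standard library are available. Lean on these libraries where they do the work, as an engineer would, in place of code of your own. Each camera call takes 0.05 s, during which the arm holds its last target. There are 200 camera calls.

TASK

Turn the black-finned turnbutton on the gap fixture fully shut, so that its nose presses the loose plate up to its set gap. Then draw the taper gauge out of its wooden stand and slide its blade, upright, down into the middle of the gap between the two plates until it drags snugly against both (a push of about 10 N), without ramming it. Finish while still gripping the gauge there at that depth: do not let go, and leave the nearby sanding block, spring clamp and jar alone.

Things in the scene. Friction and masses are not known exactly. Their poses are not given: they have to be found in the camera images.
- gap_fixture: dark steel base 150 x 136 x 12 mm lying on the table, fixed; its origin is on the table, in the middle of the gap between the plates (the base reaches 97 mm to -x and 53 mm to +x of it). Its x axis points across the gap, from the turnbutton (at -x) towards the fixed plate (at +x); its y axis runs along the gap; z up.
- fixed_plate: upright steel plate 18 mm thick (x), 100 mm wide (y), 78 mm tall, screwed to the base at the gap's +x side, with two small gussets behind; origin in the middle of its underside, 12 mm above the table; axes parallel to the fixture's. Its gap face lies 9 mm to -x of its origin; its top is 90 mm above the table, and the top 6 mm of the gap edge are chamfered at 45 degrees as a lead-in.
- loose_plate: loose steel plate like the fixed one, 20 mm thick (x), 100 mm wide, 78 mm tall, 0.4 kg, standing on the base on the turnbutton's side of the gap between two low end guides; origin in the middle of its underside, 12 mm above the table, its gap face 10 mm to +x of its origin, its gap edge chamfered in the same way. At the start it stands 1 to 3 mm too far from the fixed plate. The shut turnbutton pushes it to the set gap and backs it; the gap is then between 3.5 and 5 mm.
- turnbutton (a joint): angle of the turnbutton about its upright pivot, 62 mm to -x of the fixture's origin: it grows anticlockwise seen from above; at 1.4 it is fully shut, against its stop, with its nose towards the plates along the fixture's +x; at 0 the nose points to the right, 1.4 rad clockwise of that. It stays where it is left; it takes about 0.12 N m to turn, and up to about 0.3 N m while it pushes the plate.
- button_grip (a point): middle of the turnbutton's upright black grip fin, on the pivot axis, 105 mm above the table. The fin is 10 mm thick, 44 mm long and stands free from 86 to 116 mm above the table; its long way (this point's own x axis turned by -1.4 rad about z) points along the nose, so that it lies along the fixture's x when shut.
- gauge_stand: wooden block 60 x 70 x 86 mm, fixed on the table, origin in the middle of its underside; a slot in its top (10 x 28 mm, long way along y) holds the taper gauge upright with about 2 mm of play.
- taper_gauge: steel taper gauge, 115 mm long, 70 g, upright in the stand: lower 70 mm a blade 24 mm wide (y) widening evenly from 2 mm thick (x) at the tip to 6 mm at the top; upper 45 mm a black handle 14 (x) by 24 mm (y), its underside resting on the stand's top. Origin in the middle of the tip (blade straight), z up towards the handle. Its y has to lie along the gap.
- gauge_tip (a point): middle of the blade's tip. The blade hangs on a pin across the handle, 78 mm above, and swings freely up to 0.08 rad (tip 6 mm along x) to either side, so it finds its own way between the plates. In a 4 mm gap it meets both with the tip 41 mm below the plates' tops (17 mm deeper per mm of extra gap); then the push needed grows by some 2 to 4 N per mm.
- gauge_grip (a point): middle of the gauge's handle at 100 mm above the tip, a good place to grip it across its 24 mm width (y)
- sanding_block: brown cork sanding block (the one nearest the robot) 60 x 100 x 30 mm, bystander; origin in the middle of its underside
- spring_clamp: spring clamp 52 x 110 x 19 mm lying on the table, bystander; origin in the middle of its underside
- jar: clear glass jar, 54 mm across and 77 mm tall, bystander; origin in the middle of its underside

How it is judged:
On the way, in this order (a step that is already met when the one before it is completed fails the run):
1. the turnbutton is turned shut (value of joint turnbutton above 1.28 rad), for 0.2 s.
2. the gauge is drawn clear of its stand in the fingers (height (world z) of gauge_tip above 0.089 m and contact force between the fingers and taper_gauge above 1 N), for 0.1 s.
At the end, for the whole second after the job is handed in: Turnbutton over 1.25 rad; gauge still gripped, at rest, upright within 0.15 rad, tip in the gap within 25 mm of the plates' middle and at least 18 mm below their tops, blade bearing on each plate with 1.5 to 35 N, not on the base; loose plate upright (value of joint turnbutton above 1.25 rad and contact force between taper_gauge and loose_plate between 1.5 and 35 N and contact force between taper_gauge and fixed_plate between 1.5 and 35 N and contact force between the fingers and taper_gauge above 2 N and contact force between taper_gauge and gap_fixture below 0.5 N and z of gauge_tip in the frame of fixed_plate below 0.06 m and y of gauge_tip in the frame of fixed_plate between -0.025 and 0.025 m and x of gauge_tip in the frame of fixed_plate between -0.02 and -0.005 m and angle between taper_gauge's own z axis and vertical below 0.15 rad and angle between loose_plate's own z axis and vertical below 0.12 rad and linear speed of taper_gauge below 0.01 m/s); the arm keeps its last pose, push and grip.
It fails at once if the gauge is rammed into the plates (over 60 N) (contact force between taper_gauge and loose_plate above 60 N or contact force between taper_gauge and fixed_plate above 60 N).
It fails at once if the loose plate is knocked over (angle between loose_plate's own z axis and vertical above 0.5 rad).
It fails at once if a bystander is disturbed (distance of any of sanding_block, spring_clamp, jar from where it was at the start of the episode above 0.03 m).
It also fails if it takes over 51 s, if anything falls off the work surface, if the arm or the gripper's body presses on something with over 40 N, if the wrist force passes 120 N, or if a joint passes its speed limit or range.

## Working session

There is one attempt and no reset: what is moved stays moved. The work goes in short steps, Python scripts to look and compute and a tool call to move; the robot and the scene stay as the last step left them, time stands still between calls to the robot, and variables do not carry over. Pictures are saved under pics/ and viewed, about 8 in all and at most 12, crops included, and the job is handed in when it is done.

Besides the shell and the picture viewer there is one more tool, called after "Call:" by a JSON object that holds its "op" and its "data", one argument or row to a line. step_arm: Moves the arm, as the interface text tells. Its arguments: {"type":"object","properties":{"plan":{"type":"array","items":{"type":"array","items":{"type":"array","items":{"type":"number"}}}}},"required":["plan"]}

```bash
mkdir -p pics; cat > h.py <<'E'
import numpy as np, cv2
from plant import robot, vision
def snap(n,tag):
    s=vision.snapshot(n); np.savez(f'{tag}.npz',**s)
    cv2.imwrite(f'pics/{tag}.png',s['image'][:,:,::-1]); return s
def pts(s):
    K=s['camera_matrix'];T=s['pose'];d=s['depth'];v,u=np.indices(d.shape)
    P=np.stack([(u-K[0,2])/K[0,0]*d,(v-K[1,2])/K[1,1]*d,d],-1)
    return P@T[:3,:3].T+T[:3,3]
def ray(s,u,v,z):
    K=s['camera_matrix'];T=s['pose'];r=T[:3,:3]@np.array([(u-K[0,2])/K[0,0],(v-K[1,2])/K[1,1],1])
    return T[:3,3]+r*(z-T[2,3])/r[2]
E
python3 - <<'E'
from h import *
a=snap('scene','sc');b=snap('top','top')
print(robot.state());print(b['pose'],b['camera_matrix'],a['pose'][:3,3])
im=np.hstack([a['image'],b['image']])[:,:,::-1]
cv2.imwrite('pics/both.png',cv2.resize(b['image'][:,:,::-1],(800,600),interpolation=cv2.INTER_CUBIC))
E
```

```text
{'t': 0.1, 'q': array([ 1.18800773e+00,  1.26315877e-01, -4.05054109e-02,  1.40541170e+00,
       -4.85338496e-05,  1.57077268e+00]), 'joint_velocities': array([-0.00193904, -0.00083234,  0.00264017,  0.0003306 ,  0.00058695,
        0.00145647]), 'joint_torque': array([ 1.22082562e-03, -4.36912501e+01,  3.53601766e+01,  1.39301206e-02,
        9.68966219e-05, -2.59813282e-05]), 'tcp_pos': array([0.19596575, 0.48665188, 0.23060908]), 'tcp_rot': array([ 2.60273712e+00,  1.75785565e+00, -1.82699407e-03]), 'ft_force': array([-0.99309328,  0.12149874, -0.89025275]), 'moment': array([-0.05299702,  0.00042448,  0.0047941 ]), 'grip_width': 0.08497700043055205}
[[-2.92123736e-02 -9.85858204e-01  1.65015873e-01  3.19860631e-01]
 [-9.99558082e-01  2.97198997e-02  6.06868227e-04  3.46067733e-01]
 [-5.50254120e-03 -1.64925221e-01 -9.86290725e-01  1.03293546e+00]
 [ 0.00000000e+00  0.00000000e+00  0.00000000e+00  1.00000000e+00]] [[413.51408042   0.         252.96922931]
 [  0.         413.51408042 196.39052921]
 [  0.           0.           1.        ]] [0.12050615 0.96673364 0.66823149]
```

View pics/both.png

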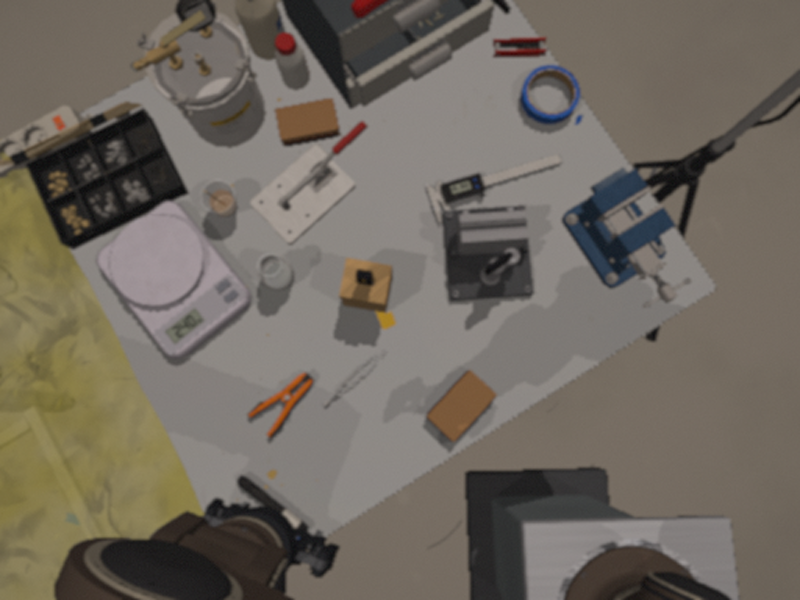

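View pics/sc.png

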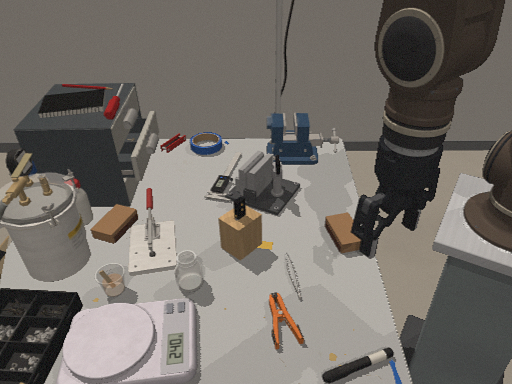

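The top view (scaled 800x600) shows the fixture at (488,253) with the turnbutton's fin at (502,264). The plates are above it at (490,225), and the stand with the gauge is at (366,283). The jar is at (275,271), the clamp at (285,400) and the cork block at (460,405).

```bash
python3 - <<'E'
from h import *
s=dict(np.load('top.npz'));P=pts(s);im=s['image'];hsv=cv2.cvtColor(im,cv2.COLOR_RGB2HSV)
R=np.zeros(P.shape[:2],bool);R[125:200,275:350]=1
def rect(m,n):
    q=P[m][:,:2].astype(np.float32)*1000; r=cv2.minAreaRect(q); print(n,m.sum(),np.round(r[0],1),np.round(r[1],1),round(r[2],1),'z',np.median(P[m][:,2]).round(4))
rect(R&(abs(P[...,2]-.012)<.005)&(hsv[...,2]<95),'base')
rect(R&(abs(P[...,2]-.09)<.005)&(P[...,0]>.40),'plates?')
m=R&(P[...,2]>.08); 
for q,c in zip(P[m],im[m]): pass
rect(R&(P[...,2]>.106)&(hsv[...,2]<80),'fin')
R2=np.zeros_like(R);R2[160:205,210:260]=1
rect(R2&(abs(P[...,2]-.086)<.005),'stand top')
rect(R2&(P[...,2]>.115),'handle top')
c=im[120:215,200:360,::-1]; c=cv2.resize(c,(800,475),interpolation=cv2.INTER_CUBIC);c=cv2.convertScaleAbs(c,alpha=1.6,beta=20);cv2.imwrite('pics/c1.png',c)
np.set_printoptions(linewidth=250)
print((P[128:166:2,284:340:2,2]*1000).astype(int))
print(ray(s,311,140,.09),ray(s,320,168,.116),ray(s,234,177,.131))
E
```

```text
base 1514 [588.6 196.4] [173.6 137. ] 2.0 z 0.0129
plates? 710 [571.9 195.7] [95.8 99.8] 2.9 z 0.0902
fin 100 [439.1 269.3] [ 22.4 282.8] 52.7 z 0.1168
stand top 659 [519.8 392.2] [70.2 60.4] 78.1 z 0.0869
handle top 86 [423.4 375.9] [214.1  23.8] 9.7 z 0.1313
[[  14   15   14   17    1   -1   -1    0    0    0    3    1    0    1   -1    0    3    0    0    2    2    1   -1    3    4    0    2    0]
 [   8    9    1    1    3    2    2    2    0    0    0    2    0    0    2    0    1    0    0    2   -2    0    0    0    3    3    0    0]
 [   8    9    3    1    0    0    0   -1    2   -1   -3   -1    2   -2    2    0    0    5 1032    9   13   13   12   15   15   11    0    1]
 [   6    9    2    0    9   11   12   15   13   14   14   13   13   11   13   14   13   13   14   12   53   56   10   18   15   13    1    2]
 [  12   16   20   15   12   14   55   52   16   12   12   12   89   93   90   91   88   93   89   90 1032   89   91   91   91   89   -1    0]
 [  14   18   20   11   16   88   87   92   88   92   91   88   93   94   93   92   89   90   89   90   90   88   91   93   
[... 1283 characters left out ...]
0   57   56   46    5]
 [  10   10   43   41   27   63   57   58   58   55   54   50   54   50   49   45   47   45   41   43   41   40   39   33   35   40   44    0]
 [   1   14   41   45   41   45   38   37   37   35   31   30   31   26   31   26   25   23   23   19   84   83   81   85   16   40   43    0]
 [   0    8   35   42   42   21   23   17   15   13   12   13   14   11   11   14   11   15   12   82  116  116   85   82   13   19   13    8]
 [   2   12   27   29   12   10   10   11    9   11   10   13   10   10   13   12   12   13  116  117  116  113   87   85   12   12   10   10]]
[0.60859224 0.20557193 0.09      ] [0.534062   0.19247555 0.116     ] [0.51585053 0.38761595 0.131     ]
```

View pics/c1.png

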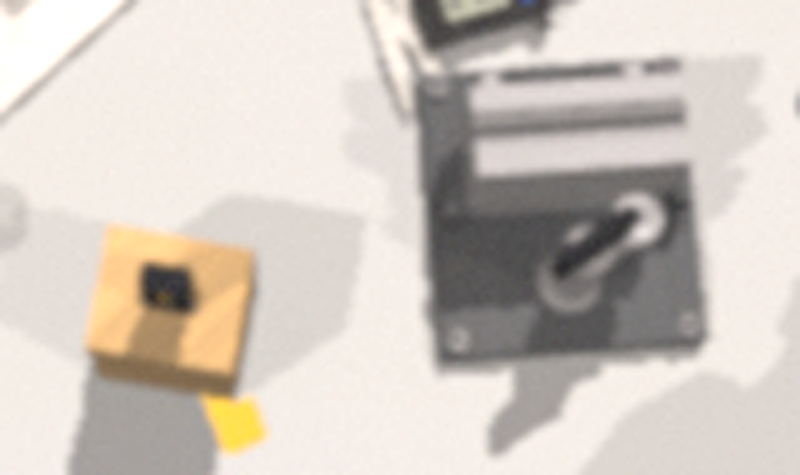

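```bash
python3 - <<'E'
from h import *
s=dict(np.load('top.npz'));P=pts(s);im=s['image'];g=im.max(-1)
v,u=np.indices(g.shape)
def sub(u0,u1,v0,v1): return (u>=u0)&(u<u1)&(v>=v0)&(v<v1)
def onz(m,z,n):
    q=np.array([ray(s,a,b,z)[:2] for a,b in zip(u[m],v[m])],np.float32)*1000
    r=cv2.minAreaRect(q); print(n,m.sum(),'rect',np.round(r[0],1),np.round(r[1],1),round(r[2],1)); 
    c=q-q.mean(0); w,V=np.linalg.eigh(c.T@c); d=V[:,1]; print('  mean',q.mean(0).round(1),'ang',np.degrees(np.arctan2(d[1],d[0])).round(1))
z=P[...,2]
onz(sub(285,345,150,180)&(g<75)&(z>.104)&(z<.125),.116,'fin')
onz(sub(222,244,168,184)&(g<95)&(z>.118)&(z<.14),.131,'handle')
# plate edges: brightness transitions by column -> lines
pl=sub(285,345,130,160)&(g>100)&(abs(z-.09)<.006)
onz(pl&(v<144),.09,'fixed');onz(pl&(v>=147),.09,'loose')
onz(sub(280,345,128,196)&(g<100)&(abs(z-.012)<.006),.012,'base')
np.set_printoptions(linewidth=250)
print(g[130:160,296:336:6])
E
```

```text
fin 88 rect [535.4 195.8] [10.8 44.2] 32.2
  mean [534.9 196.6] ang 121.9
handle 66 rect [518.2 390.9] [20.2 13.7] 88.3
  mean [518.  390.9] ang 82.2
fixed 213 rect [612.7 196.9] [12.7 97.9] 2.3
  mean [612.8 196.6] ang 92.0
loose 274 rect [576.6 195.4] [98.8 29.1] 88.2
  mean [583.6 197.4] ang 90.5
base 1546 rect [584.8 196.9] [167.8 136.3] 1.9
  mean [552.7 204.3] ang -135.7
[[104 140 131 142 142 141 134]
 [124 143 136 141 132 130 110]
 [138 134 125 125 105 114  84]
 [129 109  96  88  71 119  78]
 [104  72  67  61  66 124  94]
 [ 98  59  71  81  94 124 120]
 [106  86 100 114 122 128 130]
 [117 118 122 127 129 130 129]
 [126 129 129 129 130 128 127]
 [128 129 129 129 125 121 116]
 [127 124 123 117 112 101  98]
 [117 112 107  98  94  87  90]
 [102  96  94  85  88  84  82]
 [ 91  85  84  81  77  74  68]
 [ 86  81  73  67  65  69  75]
 [ 72  65  63  69  79  86  98]
 [ 69  72  80  90 107 111 117]
 [ 86  96 106 113 121 121 125]
 [108 114 120 125 125 127 128]
 [119 124 125 127 128 127 129]
 [122 127 127 128 129 130 129]
 [123 126 127 129 129 128 124]
 [122 127 127 128 119 117 107]
 [120 122 118 114  97  87  77]
 [108 105  94  83  71  64  58]
 [ 83  77  68  59  57  58  58]
 [ 64  58  60  59  58  58  59]
 [ 60  58  60  57  58  62  53]
 [ 59  59  57  55  60  82  49]
 [ 59  55  58  56  61 106  45]]
```

Call:
{"op": "step_arm", "data": {
  "plan": [
    [[8.49,-7.27,-0.8,-7.2,85],[8.49,-7.27,-0.8,-7.2,85],[8.49,-7.27,-0.8,-7.2,85],[8.49,-7.27,-0.8,-7.2,85],[8.49,-7.27,-0.8,-7.2,60],[8.49,-7.27,-0.8,-7.2,50],[8.49,-7.27,-0.8,-7.2,50],[8.49,-7.27,-0.8,-7.2,50],[8.49,-7.27,-0.8,-7.2,50],[8.49,-7.27,-0.8,-7.2,50]]
  ]
}}

```text
t: 1.35
tcp_pos: [0.5348, 0.197, 0.1994]
tcp_rot: [-3.019, -0.87, 0.001]
ft_force: [0.6, 0.8, -0.9]
grip_width: 0.0498
```

```bash
python3 - <<'E'
from h import *
s=snap('wrist','w1');st=robot.state();print(st['tcp_pos'],st['tcp_rot'],st['q'],s['pose'],s['camera_matrix'])
t=snap('top','t2')
c=np.hstack([s['image'][:,:,::-1]]);cv2.imwrite('pics/w1.png',c)
E
```

```text
[0.53474422 0.19728132 0.1995457 ] [-3.01828777e+00 -8.70448430e-01 -2.74549650e-05] [ 3.53282707e-01  2.12517833e-01 -5.25162994e-03  1.35298795e+00
  2.94449513e-04  1.36253298e+00] [[ 0.84669582  0.51020182  0.15099764  0.49598517]
 [ 0.53207565 -0.81118977 -0.24262454  0.25835846]
 [-0.00129975  0.28577135 -0.95829695  0.34325548]
 [ 0.          0.          0.          1.        ]] [[297.31863964   0.         253.05328697]
 [  0.         297.31863964 195.77587815]
 [  0.           0.           1.        ]]
```

View pics/w1.png

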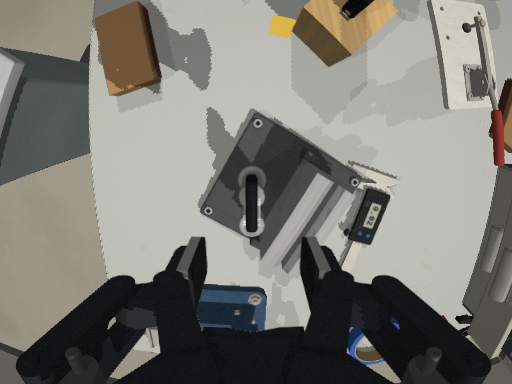

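The wrist view shows the fin upright in the picture from (252,175) to (252,235). It lies square between the fingers, and the gap runs alongside.

```bash
cat >> h.py <<'E'
def fray(s,u,v,z):
    K=s['camera_matrix'];T=s['pose'];a=(u-K[0,2])/K[0,0];b=(v-K[1,2])/K[1,1];r=np.hypot(a,b)
    d=T[:3,:3]@np.array([a/r*np.sin(r),b/r*np.sin(r),np.cos(r)]); return T[:3,3]+d*(z-T[2,3])/d[2]
E
python3 - <<'E'
from h import *
s=dict(np.load('w1.npz'));g=s['image'].max(-1);v,u=np.indices(g.shape)
m=((g<45)&(u>240)&(u<265)&(v>165)&(v<245)).astype(np.uint8)
n,l,st,c=cv2.connectedComponentsWithStats(m);k=1+st[1:,4].argmax();print(st[k])
m=l==k
q=np.array([fray(s,a,b,.116)[:2] for a,b in zip(u[m],v[m])],np.float32)*1000
print(cv2.minAreaRect(q)); 
p=g[160:245,200:300]
E
```

```text
[246 174  12  58 626]
((534.0563354492188, 194.69493103027344), (8.683416366577148, 48.34782791137695), 31.73674964904785)
```

Call:
{"op": "step_arm", "data": {
  "plan": [
    [[0,-0.03,-1.3,0,50],[0,-0.03,-2.6,0,50],[0,-0.03,-2.65,0,50],[0,-0.03,-2.65,0,5],[0,-0.03,-2.65,0,5],[0,-0.03,-2.65,0,5],[0,-0.03,-2.65,0,5],[0,-0.03,-2.65,0,5]]
  ]
}}

```text
t: 2.45
tcp_pos: [0.5348, 0.1944, 0.0963]
tcp_rot: [3.019, 0.868, 0.0]
ft_force: [-9.4, -3.5, 12.0]
grip_width: 0.0085
```

Call:
{"op": "step_arm", "data": {
  "plan": [
    [[0,0,0.08,1,5],[0,0,0.08,2,5],[0,0,0.08,3,5],[0,0,0.08,4,5],[0,0,0.08,5,5],[0,0,0.08,6,5],[0,0,0.08,7,5],[0,0,0.08,8,5],[0,0,0.08,8,5]]
  ]
}}

```text
t: 3.58
tcp_pos: [0.5336, 0.1929, 0.0964]
tcp_rot: [2.54, 1.847, -0.009]
ft_force: [-5.8, -6.8, -3.8]
grip_width: 0.0084
```

Call:
{"op": "step_arm", "data": {
  "plan": [
    [[0,0,0,1,5],[0,0,0,2,5],[0,0,0,3,5],[0,0,0,4,5],[0,0,0,4.4,5],[0,0,0,4.8,5],[0,0,0,4.8,5],[0,0,0,4.8,5]]
  ]
}}

```text
t: 4.58
tcp_pos: [0.5334, 0.192, 0.0964]
tcp_rot: [2.106, 2.331, -0.011]
ft_force: [-6.8, -9.8, -2.1]
grip_width: 0.0085
```

```bash
python3 - <<'E'
from h import *
s=robot.state();print(s)
r=s['tcp_rot'];print(np.degrees(2*np.arctan2(r[1],r[0])))
E
```

```text
{'t': 4.575, 'q': array([ 0.34744982,  0.24146763, -0.19673713,  1.13849267, -0.003751  ,
        0.24610086]), 'joint_velocities': array([-6.12738853e-05,  1.49019399e-03, -7.09279929e-04, -7.15259653e-04,
       -2.70318572e-04, -2.22468722e-03]), 'joint_torque': array([  5.04820704, -51.48040295,  40.60394883,  -4.19452965,
         1.78345039,  -1.3877451 ]), 'tcp_pos': array([0.53342839, 0.19199754, 0.09643841]), 'tcp_rot': array([ 2.10567859,  2.3307074 , -0.01094859]), 'ft_force': array([-6.84230935, -9.76443095, -2.08760144]), 'moment': array([-1.80688879,  1.3702685 , -1.36224074]), 'grip_width': 0.008531187524893957}
95.80750204514658
```

Call:
{"op": "step_arm", "data": {
  "plan": [
    [[0,0,0,4.0,30],[0,0,0,0,40],[0,0,0,0,50],[0,0,1.5,0,50],[0,0,3.0,0,50],[0,0,3.0,0,50],[0,0,3.0,0,50]]
  ]
}}

```text
t: 5.45
tcp_pos: [0.536, 0.1951, 0.2172]
tcp_rot: [2.098, 2.338, 0.002]
ft_force: [-0.2, -0.4, -0.8]
grip_width: 0.0501
```

```bash
python3 - <<'E'
from h import *
s=snap('wrist','w2');t=snap('top','t3');print(robot.state()['tcp_pos'])
c=cv2.resize(s['image'][60:300,130:430,::-1],(750,600),interpolation=cv2.INTER_CUBIC);cv2.imwrite('pics/w2.png',c)
g=s['image'].max(-1);v,u=np.indices(g.shape)
P=pts(t);gt=t['image'].max(-1);V,U=np.indices(gt.shape)
m=(U>280)&(U<345)&(V>150)&(V<185)&(gt<75)&(P[...,2]>.104)&(P[...,2]<.125)
print(m.sum())
E
```

```text
[0.53516198 0.19481488 0.21543359]
92
```

View pics/w2.png

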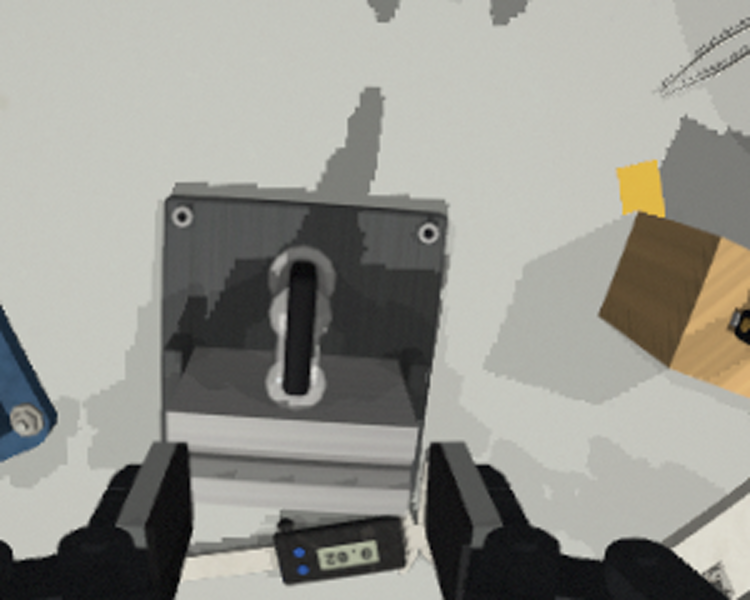

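The fin now lies along the fixture's x, with the nose roller at (297,385) against the loose plate, so the button is shut. Next I compute the gap line and the fixture yaw.

```bash
python3 - <<'E'
from h import *
s=dict(np.load('w2.npz'))
f=lambda x,y,z:(fray(s,130+x/2.5,60+y/2.5,z)[:2]*1000).round(1)
A=lambda p,q:np.degrees(np.arctan2(*(q-p)[::-1])).round(2)
for n,a,b,z in [('screws',(182,217),(429,233),.013),('basefront',(165,199),(446,213),.012),('loose back',(167,411),(418,429),.09),('loose ch',(190,455),(413,466),.09),('fixed ch',(190,478),(413,490),.09),('fin',(302,262),(296,394),.116)]:
    p,q=f(*a,z),f(*b,z);print(n,p,q,A(p,q),(p+q)/2)
t=dict(np.load('t3.npz'));P=pts(t);g=t['image'].max(-1);V,U=np.indices(g.shape);z=P[...,2]
def onz(m,zz,n):
    q=np.array([ray(t,a,b,zz)[:2] for a,b in zip(U[m],V[m])],np.float32)*1000
    r=cv2.minAreaRect(q);c=q-q.mean(0);w,E=np.linalg.eigh(c.T@c);print(n,m.sum(),np.round(r[0],1),np.round(r[1],1),r[2],'mean',q.mean(0),'ang',np.degrees(np.arctan2(E[1,1],E[0,1])))
onz((U>280)&(U<345)&(V>150)&(V<185)&(g<75)&(z>.104)&(z<.125),.116,'fin')
# gap: darkest chamfer in fixed columns, sub-pixel half-level edges on z=.09
for u in range(297,335,6):
    col=g[136:160,u].astype(float); print(u,col.astype(int))
# wrist profile
gw=s['image'].max(-1)
print(gw[215:262,[215,230,245,270,285]].T)
E
```

```text
screws [513.  132.3] [508.  249.8] 92.44 [510.5  191.05]
basefront [505.2 123.3] [497.6 256.8] 93.26 [501.4  190.05]
loose back [579.5 143.1] [576.3 243.5] 91.83 [577.9 193.3]
loose ch [597.7 153.4] [592.8 244.1] 93.09 [595.25 198.75]
fixed ch [608.3 153.9] [603.9 246. ] 92.74 [606.1  199.95]
fin [509.4 189.9] [556.5 192.8] 3.52 [532.95 191.35]
fin 92 [535.4 195.8] [11.4 44.3] 86.88721466064453 mean [535.17487 195.62842] ang -177.84496
297 [137 138 127 106  97  97  90  86  82  77  94 119 134 139 140 141 143 130
  96  70  66  67  66  63]
303 [ 98 121 107  77  51  51  69  76  81  83  78  63  50  45  42  33  28  24
  21  26  19  28  44  59]
309 [114 139 146 144 129  99  78  76  75  68  50  38  36  38  40  39  40  37
  32  24  23  25  32  41]
315 [61 44 26 29 39 45 48 45 34 29 27 24 22 21 26 27 25 24 21 24 27 35 45 51]
321 [28 25 22 24 21 24 24 22 26 22 24 24 24 25 23 25 24 21 25 40 74 92 83 62]
327 [29 26 27 29 28 26 29 27 25 23 25 24 25 22 24 25 22 38 53 61 62 63 61 61]
333 [76 84 79 65 49 34 25 27 26 30 30 26 25 26 23 24 21 28 24 38 50 53 47 39]
[[ 72  81  82  81  82  82  81  81  80  
[... 236 characters left out ...]
185 182 178 179 184 180 156 150 105  79  84 118 122 124 124 125 124
  123 149 175 183 183 182 184 185 182 177 179]
 [ 34  35  54 151 173 148 141 120  95  77  81  82  91 174 181 180 182 181
  183 183 182 177 177 178 181 178 156 150 103  81  89 118 121 123 125 118
  107 110 143 173 179 180 180 182 181 179 175]
 [ 75  76  74  75  78  80  79  78  82  81  80  82  81  83 128 174 173 173
  174 175 180 177 176 172 171 175 177 159 154 138  81  83 100 121 123 125
  118 107 106 121 157 172 173 174 176 175 176]
 [ 74  77  81  80  78  80  80  79  80  80  81  78  82  82  79 135 176 171
  172 171 174 178 176 172 172 172 175 173 156 151 122  77  85 108 120 122
  125 125 124 116 131 164 169 169 174 176 174]]
```

```bash
python3 - <<'E'
from h import *
s=dict(np.load('w2.npz'));print(s['pose'].round(4))
th=np.radians(3.);R=np.array([[np.cos(th),-np.sin(th)],[np.sin(th),np.cos(th)]])
piv=np.array([533,192.])
for u,rows in [(215,(225.6,238.5,240.7,242.6,250.9)),(230,(226.6,239.5,241.7,243.6,251.9)),(285,(229.5,242.7,244.9,247,255.6))]:
    for n,r,z in zip(['back','lch','lgap','fgap','fch'],rows,(.09,.09,.084,.084,.09)):
        p=fray(s,u,r-.5,z)[:2]*1000; print(u,n,p.round(1),'fix',((p-piv)@R-[62,0]).round(1))
E
```

```text
[[-1.078e-01  9.524e-01  2.853e-01  4.632e-01]
 [ 9.942e-01  1.032e-01  3.110e-02  1.868e-01]
 [ 2.000e-04  2.870e-01 -9.579e-01  3.610e-01]
 [ 0.000e+00  0.000e+00  0.000e+00  1.000e+00]]
215 back [578.  161.4] fix [-18.6 -32.9]
215 lch [592.1 162.3] fix [ -4.5 -32.8]
215 lgap [597.5 161.9] fix [  0.8 -33.4]
215 fgap [599.7 162. ] fix [  3.  -33.4]
215 fch [606.2 163.1] fix [  9.6 -32.7]
230 back [577.4 176.3] fix [-18.5 -18. ]
230 lch [591.4 177.5] fix [ -4.4 -17.6]
230 lgap [596.8 177.4] fix [  0.9 -17.9]
230 fgap [598.9 177.6] fix [  3.1 -17.8]
230 fch [605.5 178.6] fix [  9.7 -17.2]
285 back [574.7 230.8] fix [-18.3  36.6]
285 lch [589.1 233. ] fix [-3.8 38. ]
285 lgap [594.4 234.4] fix [ 1.5 39.1]
285 fgap [596.8 234.7] fix [ 4.  39.3]
285 fch [603.8 235.2] fix [11.  39.4]
```

Call:
{"op": "step_arm", "data": {
  "plan": [
    [[-0.45,4.84,0.3,-3.6,60],[-0.45,4.84,0.3,-3.6,60],[-0.45,4.84,0.3,-3.6,60],[-0.45,4.84,0.3,-3.6,60],[-0.45,4.84,0.3,-3.6,60],[-0.45,4.84,0.3,-3.6,60],[-0.45,4.84,0.3,-3.6,60]]
  ]
}}

```text
t: 6.42
tcp_pos: [0.5181, 0.3871, 0.2287]
tcp_rot: [2.442, 1.976, -0.0]
ft_force: [-0.9, 0.4, -0.2]
grip_width: 0.0602
```

```bash
python3 - <<'E'
from h import *
s=snap('wrist','w3');st=robot.state();r=st['tcp_rot'];print(st['tcp_pos'],np.degrees(2*np.arctan2(r[1],r[0])),st['q'])
cv2.imwrite('pics/w3.png',cv2.resize(s['image'][80:280,150:360,::-1],(630,600),interpolation=cv2.INTER_CUBIC))
E
```

```text
[0.51806994 0.38720354 0.22878963] 77.96767297804531 [ 6.41888477e-01  3.64892471e-01  2.61201231e-01  1.46695310e+00
 -1.22229444e-04  8.51892190e-01]
```

View pics/w3.png

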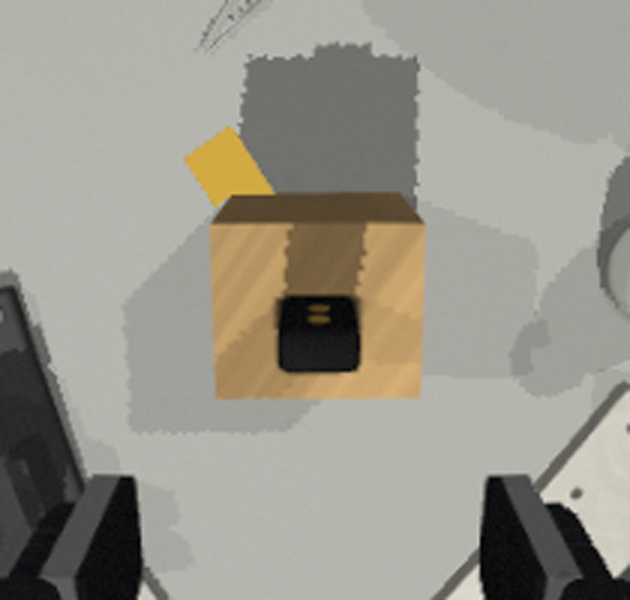

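The handle is square to the jaws. Its top face is centred near crop (318,346), and the stand is aligned with it.

```bash
python3 - <<'E'
from h import *
s=dict(np.load('w3.npz'))
f=lambda x,y,z:(fray(s,150+x/3,80+y/3,z)[:2]*1000).round(1)
for p in [(279,346),(358,346),(318,322),(318,371),(318,346),(318,296)]: print(p,f(*p,.131))
print(f(212,224,.086),f(424,224,.086),f(420,398,.086),f(217,398,.086),sum(f(*p,.086) for p in[(212,224),(424,224),(420,398),(217,398)])/4)
E
```

```text
(279, 346) [514.9 378.5]
(358, 346) [519.5 400.3]
(318, 322) [510.3 390.7]
(318, 371) [524.4 387.7]
(318, 346) [517.2 389.2]
(318, 296) [503.  392.2]
[482.6 361.7] [496.9 429.2] [555.8 417.3] [541.3 349.2] [519.15 389.35]
```

Call:
{"op": "step_arm", "data": {
  "plan": [
    [[-0.01,0.05,-1.5,0,60],[-0.01,0.05,-2.8,0,60],[-0.01,0.05,-3.27,0,60],[-0.01,0.05,-3.27,0,60],[-0.01,0.05,-3.27,0,15],[-0.01,0.05,-3.27,0,15],[-0.01,0.05,-3.27,0,15],[-0.01,0.05,-3.27,0,15],[-0.01,0.05,-3.27,0,15]]
  ]
}}

```text
t: 7.6
tcp_pos: [0.5182, 0.391, 0.0997]
tcp_rot: [2.44, 1.978, 0.005]
ft_force: [-0.5, -1.0, 6.3]
grip_width: 0.0231
```

Call:
{"op": "step_arm", "data": {
  "plan": [
    [[0,0,0.6,0,15],[0,0,1.4,0,15],[0,0,2.2,0,15],[0,0,3.0,0,15],[0,0,3.3,0,15],[0,0,3.3,0,15],[0,0,3.3,0,15]]
  ]
}}

```text
t: 8.48
tcp_pos: [0.5169, 0.3903, 0.228]
tcp_rot: [-2.44, -1.979, 0.003]
ft_force: [0.5, 0.0, -1.0]
grip_width: 0.0236
```

```bash
python3 - <<'E'
from h import *
st=robot.state();r=st['tcp_rot'];print(st['tcp_pos'],np.degrees(2*np.arctan2(r[1],r[0])),r,st['ft_force'])
E
```

```text
[0.51692193 0.39033796 0.22804285] -281.92875714793576 [-2.44017584 -1.97852861  0.00349654] [ 0.45552555  0.0153512  -1.03444173]
```

Call:
{"op": "step_arm", "data": {
  "plan": [
    [[0.5,-1.2,0,0.8,15],[1.0,-2.4,0,1.5,15],[1.5,-3.6,0,2.2,15],[2.01,-4.88,0,2.95,15],[2.01,-4.88,0,2.95,15],[2.01,-4.88,-0.6,2.95,15],[2.01,-4.88,-0.9,2.95,15],[2.01,-4.88,-0.9,2.95,15],[2.01,-4.88,-0.9,2.95,15]]
  ]
}}

```text
t: 9.6
tcp_pos: [0.5976, 0.196, 0.1942]
tcp_rot: [2.165, 2.276, 0.001]
ft_force: [0.9, 0.3, -1.1]
grip_width: 0.0231
```

```bash
python3 - <<'E'
from h import *
st=robot.state();r=st['tcp_rot'];print(st['tcp_pos'],np.degrees(2*np.arctan2(r[1],r[0])),r,st['ft_force'])
s=snap('wrist','w4');c=snap('scene','s4')
a=cv2.resize(s['image'][100:300,150:350,::-1],(400,400),interpolation=cv2.INTER_CUBIC)
b=cv2.resize(c['image'][110:230,200:320,::-1],(400,400),interpolation=cv2.INTER_CUBIC)
cv2.imwrite('pics/w4.png',np.hstack([a,b]))
E
```

```text
[0.59762695 0.19598702 0.19415161] 92.85814474316135 [2.16524906e+00 2.27604692e+00 5.37468068e-04] [ 0.89305807  0.31284914 -1.13816659]
```

View pics/w4.png

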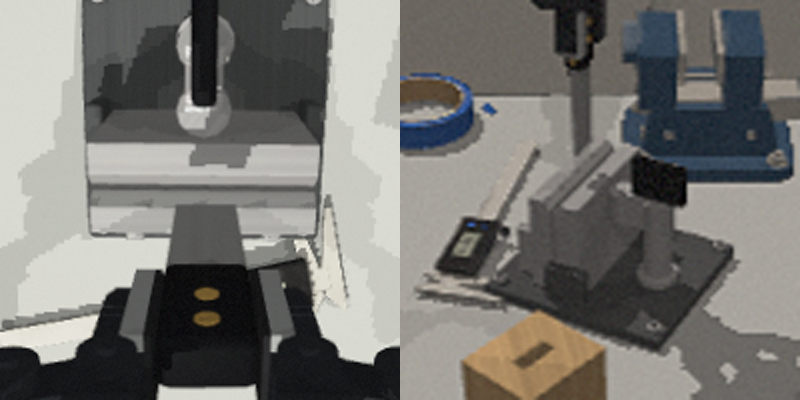

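The wrist crop shows the blade tip at about (206,205), above the gap's dark line at row 187. The blade is parallel to the gap.

```bash
python3 - <<'E'
from h import *
s=dict(np.load('w4.npz'));g=s['image'].max(-1)
f=lambda u,v,z:(fray(s,u,v,z)[:2]*1000).round(1)
print(g[165:215,[205,215,225,253,280,290,300]].T)
print('tip',f(238,202.3,.1105),f(268.5,202.3,.1105))
E
```

```text
[[ 90  88  89  90  89  90 135 185 197 197 199 200 198 198 201 201 199 197
  195 195 198 200 183 172 171 170 152 110  89  88 123 136 136 139 137 139
  137 140 161 193 199 201 200 200 201 203 201 180 175 175]
 [ 85  88  90  91  88  91 140 186 198 198 200 201 199 200 200 200 201 197
  195 197 198 201 187 173 172 171 152 108  89  89 123 136 134 139 138 139
  138 135 161 191 200 196 196 181 180 181 179 176 173 176]
 [ 89  89  89  90  90  91 126 178 196 197 198 199 199 199 201 200 199 195
  195 196 197 199 185 175 172 172 153 103  86  90 124 133 136 138 124 119
  118 117 128 164 176 177 177 177 178 180 179 175 175 174]
 [116 118 119 101  88  92  95 114 120 118 117 120 120 120 122 120 120 174
  192 190 193 198 187 171 170 172 170 112  79  84 113 131 134 137 132 129
  127 101  87  88  88  89  89  88  89  89  88  88  88  89]
 [ 83  84  88  89  90  89  91 165 192 188 188 188 190 191 194 194 193 190
  187 188 190 193 187 172 168 169 166 134  97  88  97 125 133 135 137 125
  117 117 130 166 173 175 175 177 180 181 178 176 175 174]
 [ 83  88  89  89  89  88  90 159 193 189 186 186 188 190 194 193 191 188
  186 187 188 192 195 176 168 168 168 136  97  87  98 125 132 134 136 138
  137 134 136 166 182 186 187 190 180 179 177 176 175 172]
 [ 87  90  90  90  89  90  89 135 179 189 185 187 187 190 192 192 190 186
  185 187 188 191 193 175 167 168 168 139  92  84  98 125 133 133 136 137
  136 124 126 156 180 185 186 189 189 192 190 189 185 184]]
tip [598.5 183.5] [597.3 208. ]
```

```bash
python3 - <<'E'
from h import *
s=dict(np.load('w4.npz'))
f=lambda u,v,z:(fray(s,u,v-.5,z)[:2]*1000).round(1)
for u,d in [(210,0),(290,.6)]:
  for n,v,z in [('back',171+d,.09),('lch',187+d,.09),('lgap',191.7+d,.084),('fgap',195+d,.084),('fch',203.3+d,.09)]: print(u,n,f(u,v,z))
print('tip',f(253,202.5,.1105), 'side edges of plates',f(193,187,.09),f(310,187,.09))
E
```

```text
210 back [577.8 157.6]
210 lch [592.  157.8]
210 lgap [598.  157.1]
210 fgap [601.  157.1]
210 fch [606.9 158. ]
290 back [574.9 226.1]
290 lch [589.1 227.2]
290 lgap [595.  228.4]
290 fgap [598.  228.7]
290 fch [603.9 228.5]
tip [597.6 195.5] side edges of plates [592.7 142.7] [587.6 244.8]
```

Call:
{"op": "step_arm", "data": {
  "plan": [
    [[0,0,-0.3,0,15],[0,0,-0.6,0,15],[0,0,-0.8,0,15],[0,0,-0.9,0,15],[0,0,-1.0,0,15],[0,0,-1.0,0,15]]
  ]
}}

```text
t: 10.45
tcp_pos: [0.5976, 0.1954, 0.1535]
tcp_rot: [-2.166, -2.275, 0.0]
ft_force: [-0.6, -0.1, -0.8]
grip_width: 0.0229
```

Free entry; the tip is about 20 mm below the plates' tops. I continue slowly.

Call:
{"op": "step_arm", "data": {
  "plan": [
    [[0,0,-0.08,0,15],[0,0,-0.16,0,15],[0,0,-0.24,0,15],[0,0,-0.24,0,15]]
  ]
}}

```text
t: 10.95
tcp_pos: [0.5976, 0.1954, 0.144]
tcp_rot: [-2.166, -2.275, -0.0]
ft_force: [-0.0, -0.3, 0.9]
grip_width: 0.0229
```

Call:
{"op": "step_arm", "data": {
  "plan": [
    [[0,0,-0.05,0,15],[0,0,-0.1,0,15],[0,0,-0.1,0,15]]
  ]
}}

```text
t: 11.32
tcp_pos: [0.598, 0.1955, 0.1406]
tcp_rot: [2.166, 2.275, 0.002]
ft_force: [0.2, 0.3, 4.5]
grip_width: 0.0234
```

Call:
{"op": "step_arm", "data": {
  "plan": [
    [[0,0,-0.03,0,15],[0,0,-0.03,0,15],[0,0,-0.03,0,15]]
  ]
}}

```text
t: 11.7
tcp_pos: [0.5982, 0.1955, 0.1397]
tcp_rot: [2.166, 2.275, 0.002]
ft_force: [0.5, 0.8, 6.6]
grip_width: 0.0232
```

Call:
{"op": "step_arm", "data": {
  "plan": [
    [[0,0,-0.03,0,15],[0,0,-0.03,0,15],[0,0,-0.03,0,15]]
  ]
}}

```text
t: 12.08
tcp_pos: [0.5984, 0.1955, 0.1389]
tcp_rot: [2.165, 2.274, 0.003]
ft_force: [0.2, -0.0, 6.3]
grip_width: 0.0235
```

Call:
{"op": "step_arm", "data": {
  "plan": [
    [[0,0,-0.04,0,15],[0,0,-0.04,0,15],[0,0,-0.04,0,15]]
  ]
}}

```text
t: 12.45
tcp_pos: [0.5986, 0.1956, 0.1377]
tcp_rot: [2.165, 2.274, 0.004]
ft_force: [0.2, -0.9, 8.9]
grip_width: 0.0229
```

```bash
python3 - <<'E'
from h import *
F=[]
s=snap('wrist','w5');F.append(robot.state()['ft_force'])
c=snap('scene','s5');F.append(robot.state()['ft_force'])
for i in range(4): t=snap('top','t5');F.append(robot.state()['ft_force'])
print(np.round(F,1),robot.state()['tcp_pos'])
a=cv2.resize(s['image'][100:300,150:350,::-1],(400,400),interpolation=cv2.INTER_CUBIC)
b=cv2.resize(c['image'][110:230,200:320,::-1],(400,400),interpolation=cv2.INTER_CUBIC)
cv2.imwrite('pics/w5.png',np.hstack([a,b]))
E
```

```text
[[ 1.  -0.7  8.1]
 [-0.3 -0.1  8.3]
 [ 0.3  0.2  9.1]
 [ 0.3 -0.9  9. ]
 [-0.6  0.5  8.6]
 [ 0.2 -0.9  8.4]] [0.59859941 0.19558411 0.13765949]
```

View pics/w5.png

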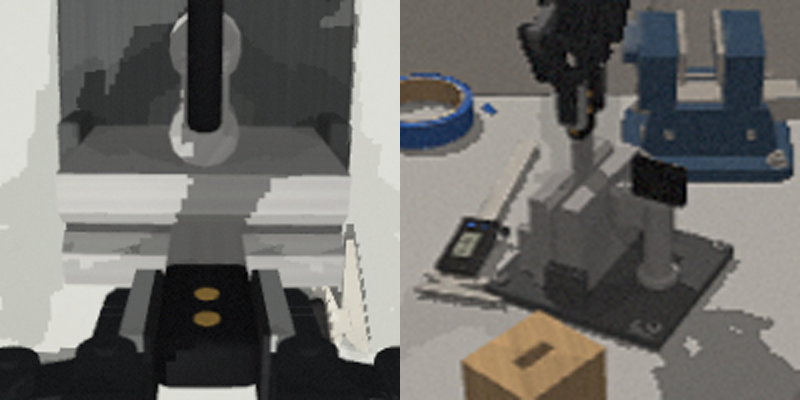

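The blade is in the middle of the gap, upright, with the handle still in the fingers and the button shut. The push is steady at 8.6 N as read, or about 9.5 N with the free-air offset of about -1 N.

```bash
python3 -c "
from plant import robot
print(robot.hand_in())"
```

```text
the job is handed in; nothing more can be done
None
```

The turnbutton is shut, and the gauge is held snug in the gap, still gripped. I handed the job in at about 12.8 s; no verdict is reported.

**Turnbutton:** I gripped the fin and turned it about 60° to its stop. After release, the fin lay along the fixture's x with the nose against the loose plate. In the release move I mistakenly commanded about 20° of extra turn against the stop for one row. The readings and picture taken afterwards showed nothing wrong.

**Gauge:** I drew it clear of the stand and lowered it into the middle of the gap. First contact came with the tip about 30 mm below the plates' tops.

**Last checks:**
- **Push:** it read 8.1–9.1 N over six readings, about 9.5 N allowing for the roughly -1 N free-air offset.
- **Depth:** the tip is about 36 mm below the plates' tops, assuming the handle did not slip in the fingers; I did not check for slip.
- **Alignment:** the tool is vertical, and the tip is within about 2 mm of the plates' middle along the gap.
- **Grip and button:** the gauge was gripped at 23 mm opening, and the button was still shut in the last picture.
- **Bystanders:** the arm did not go near the sanding block, clamp or jar, but I took no closing measurement of them.

**Disagreement:** the top camera put the turnbutton's pivot 2–4 mm off from the wrist camera and the feel of the grip. I went with the wrist camera, and the blade then entered freely.

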